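# Put the four screwdrivers back into their fitted tool tray

## Robot

A 6-joint arm with a two-finger parallel gripper is mounted at the origin on a cart in front of the work surface, level with it; the furniture and walls round the work are solid. World frame = base frame: x ahead of the robot, y to its left, z up, the work surface at z = 0. Lengths are in mm, angles in rad, forces in N, time in s.
With the tool pointing down it reaches from about 325 to 900 mm from the base axis. Payload 6.1 kg.
Tool frame: the origin (TCP) lies on the centre line of the jaws, within the pads' length; the fingertips stand 22 mm ahead of it and the grasp point (between the pads) lies 3 mm ahead of it (arm.tip_extent is the z of the fingertips in the tool frame, in mm); z points along the fingers, y is the line along which they close (so a half turn about z gives the same grasp; the last joint's range is limited). The gripper opens to 87 mm and grips with 3 to 60 N. Pads are 19 mm wide; open, the fingers measure 117 mm over their backs; the gripper's body (75 mm by 190 mm) begins 51 mm behind the grasp point.
Start: joints at [-1.331, 0.22, 1.526, -0, 1.395, -0.126], TCP at [223.553, -583.643, 210.838] pointing down, gripper open.
Joint ranges: [-2.98, 2.98], [-0.91, 2.08], [0.09, 2.57], [-1.24, 4.39], [0.2, 2.65], [-2.68, 2.68]. Speed limits (rad/s): [2.57, 2.57, 3.01, 3.14, 3.14, 3.14].

## Interface

Orientations are given as a unit quaternion [w, x, y, z].
In Python, from cell import arm gives the robot as it stands. The module is installed in compiled form; this text tells all that it offers.
- The arm moves only by the tool carry_out, never from a script. Its argument "increments" is a list of rows, each a list of 7 numbers: the shift along the tool's x, y, z in cm, then the turn, a rotation vector about the tool's x, y, z in degrees, then the gripper command: -1 is fully open, 1 is shut, values between are in proportion. In form: [[dx, dy, dz, wx, wy, wz, grip], ...]. A call has 1 to 10 rows; each row is the pose to reach, as a shift and turn from the pose commanded when the call began, along the tool's axes at that moment; what a row does not reach only later rows make up. A row lasts 1/12 s, in which the tool goes at most 41.7 mm and 7.16 degrees, less where a joint would pass 70% of its speed; a pose out of reach is approached as far as the arm can. A call with a gripper value outside its range is refused whole. The fingers move at their own pace and stop on an object; "grip_force" is the grip in N (left out, the last holds). Time passes only in rows, so rows that repeat a pose let the fingers close. It gives the time, the measured TCP pose, the force, the opening and the grip force at its end, in the units of the state.
- arm.get_obs(): the state, without advancing time (a new reading comes with each control period).
- arm.snapshot(name): name is "side" or "top" or "wrist"; returns a dict with "img" (400x640x3 uint8, red, green, blue), "fx", "fy", "cx", "cy" (pixels), "k1" (the pictures are not rectified: a ray, as slopes to the right and down, at radius r is drawn at 1 + k1 r^2 times it, then the intrinsics apply), "rvec" (rotation vector, rad) and "tvec" (3), from world to camera coordinates, as OpenCV has them. Camera axes: x right, y down, z forward; pixel columns grow to the right and rows downward; lengths in mm; the calibration is good to about 2 mm. A picture is of the moment at which its call begins. There is no depth.
- arm.close_job(): hands the job in; it is judged then, once.
The state is a dict: "t": time; "qpos": joint angles; "qd": joint speeds; "tau": joint torques, N m; "position": TCP position; "orientation": TCP orientation; "force": force on the tool from outside, world axes, zero at the start; "torque": the same for the moment, N m; "opening": finger opening in mm; "finger_force": force on a finger pad.
Only numpy, scipy, OpenCV 4.12 (cv2) and the standard library are available. Lean on these libraries where they do the work, as an engineer would, in place of code of your own. Each camera call takes 0.05 s, during which the arm holds its last target. There are 200 camera calls.

## Task

The bench is being tidied: put each of the four loose screwdrivers back into the tool tray, into the moulded cut-out made for its length, lying fully down with the handle in the wide end and the blade in the narrow end. Leave the red pliers and the yellow cutters where they lie, they are still needed.

Things in the scene. Friction and masses are not known exactly. Their poses are not given: they have to be found in the camera images.
- grip_black (a point): big black screwdriver, the longest, 233 mm long, flat on the bench at first; handle 104 mm long, 31 wide, 28 high; slim steel blade. Point: on the long axis, in the front half of the handle, near the balance point, a good place to grip across; 14 mm above what the tool lies on. y runs along the tool to the handle's butt (76 mm away), -y to the blade's tip (156 mm). It may roll about y, so x and z need not be level.
- grip_yellow (a point): yellow screwdriver, the second longest, 206 mm long, flat on the bench at first; handle 98 mm long, 30 wide, 28 high; slim steel blade. Point: on the long axis, in the front half of the handle, near the balance point, a good place to grip across; 14 mm above what the tool lies on. y runs along the tool to the handle's butt (70 mm away), -y to the blade's tip (136 mm). It may roll about y, so x and z need not be level.
- grip_red (a point): red screwdriver, 166 mm long, flat on the bench at first; handle 88 mm long, 27 wide, 25 high; slim steel blade. Point: on the long axis, in the front half of the handle, near the balance point, a good place to grip across; 12.5 mm above what the tool lies on. y runs along the tool to the handle's butt (60 mm away), -y to the blade's tip (106 mm). It may roll about y, so x and z need not be level.
- grip_blue (a point): small blue screwdriver, the shortest, 130 mm long, flat on the bench at first; handle 62 mm long, 19 wide, 17 high; slim steel blade. Point: on the long axis, in the front half of the handle, near the balance point, a good place to grip across; 8.5 mm above what the tool lies on. y runs along the tool to the handle's butt (48 mm away), -y to the blade's tip (82 mm). It may roll about y, so x and z need not be level.
- nest_black: black strip for the black tool, one of 4 side by side (any order, 70 mm apart, fixed, 28 mm high) in a grey tray, rim 37 mm up. Green-floored cut-out 249 mm long: handle channel to +y, blade slot to -y, flanks slope in 8 mm; between them a finger trough, y -40 to +28 mm, open across, floor 4 mm up. Origin: mid width, underside, 2.5 mm over bench, z up. Seated: grip_black is 20 mm above it, y axes agree.
- nest_yellow: black strip for the yellow tool, one of 4 side by side (any order, 70 mm apart, fixed, 28 mm high) in a grey tray, rim 37 mm up. Green-floored cut-out 222 mm long: handle channel to +y, blade slot to -y, flanks slope in 8 mm; between them a finger trough, y -40 to +28 mm, open across, floor 4 mm up. Origin: mid width, underside, 2.5 mm over bench, z up. Seated: grip_yellow is 20 mm above it, y axes agree.
- nest_red: black strip for the red tool, one of 4 side by side (any order, 70 mm apart, fixed, 28 mm high) in a grey tray, rim 37 mm up. Green-floored cut-out 182 mm long: handle channel to +y, blade slot to -y, flanks slope in 8 mm; between them a finger trough, y -40 to +28 mm, open across, floor 4 mm up. Origin: mid width, underside, 2.5 mm over bench, z up. Seated: grip_red is 20 mm above it, y axes agree.
- nest_blue: black strip for the blue tool, one of 4 side by side (any order, 70 mm apart, fixed, 28 mm high) in a grey tray, rim 37 mm up. Green-floored cut-out 146 mm long: handle channel to +y, blade slot to -y, flanks slope in 8 mm; between them a finger trough, y -40 to +28 mm, open across, floor 4 mm up. Origin: mid width, underside, 2.5 mm over bench, z up. Seated: grip_blue is 20 mm above it, y axes agree.
- pliers: long-nose pliers with red handles, 62 x 168 x 13 mm, lying beside the screwdrivers; not to be moved. Origin under the middle, y along them towards the jaws (handles towards -y).
- cutters: side cutters with yellow handles, 53 x 120 x 11 mm, lying beyond the tray; not to be moved. Origin under the middle, y along them towards the jaws.

How it is judged:
By the outcome, as a careful person would: the job done as asked, in the order asked, and still so for the second after the job is handed in, with the robot touching nothing.
It also fails if it takes over 104 s, if anything falls off the work surface, if the arm or the gripper's body presses on something with over 40 N, if the wrist force passes 120 N, or if a joint passes its speed limit or range.

## Working session

There is one attempt and no reset: what is moved stays moved. The work goes in short steps, Python scripts to look and compute and a tool call to move; the robot and the scene stay as the last step left them, time stands still between calls to the robot, and variables do not carry over. Pictures are saved under pics/ and viewed, at most 14 in all, crops included, and the job is handed in when it is done.

Besides the shell and the picture viewer there is one more tool, called after ">>>" as name(argument=value, ...) on one line, values as JSON. carry_out: Moves the arm, as the interface text tells. Its arguments: {"type":"object","properties":{"increments":{"type":"array"},"grip_force":{"type":"number"}},"required":["increments"]}

```bash
mkdir -p pics; cat > h.py <<'E'
import numpy as np, cv2
from scipy.spatial.transform import Rotation as R
from cell import arm
def snap(name,fn=None):
    s=arm.snapshot(name)
    if fn: cv2.imwrite('pics/'+fn,s['img'][:,:,::-1])
    return s
def cam(s):
    K=np.array([[s['fx'],0,s['cx']],[0,s['fy'],s['cy']],[0,0,1.]]);return K,np.array([s['k1'],0,0,0,0.])
def w(s,uv,z):
    K,D=cam(s);uv=np.array(uv,float).reshape(-1,1,2)
    n=cv2.undistortPoints(uv,K,D,None,None,None).reshape(-1,2) if False else cv2.undistortPointsIter(uv,K,D,None,None,(3,50,1e-9)).reshape(-1,2)
    r=cv2.Rodrigues(np.array(s['rvec'],float))[0];c=-r.T@np.array(s['tvec'],float).ravel()
    d=np.c_[n,np.ones(len(n))]@r
    return c+d*((z-c[2])/d[:,2])[:,None]
def proj(s,p):
    K,D=cam(s);return cv2.projectPoints(np.array(p,float).reshape(-1,3),np.array(s['rvec'],float),np.array(s['tvec'],float),K,D)[0].reshape(-1,2)
E
python3 - <<'E'
from h import *
import pickle
d={n:snap(n,n+'0.png') for n in ('top','side')}
pickle.dump(d,open('s0.pkl','wb'))
o=arm.get_obs();print(o['t'],o['position'],o['orientation'],o['opening'])
for n in d: 
    s=d[n];r=cv2.Rodrigues(np.array(s['rvec'],float))[0];print(n,s['fx'],s['k1'],-r.T@np.array(s['tvec']).ravel())
E
```

```text
0.1 [ 223.40662233 -583.05850514  209.8120534 ] [-9.18225764e-04  9.83318518e-01  1.81889654e-01 -6.06322803e-05] 87.1096088082618
top 385.2732133635329 0.029158723216287243 [ 249.31907114  -19.4476492  1293.38973333]
side 490.1542086085537 0.014968085422166894 [   67.12462131 -1258.24214514  1246.85279361]
```

View pics/top0.png

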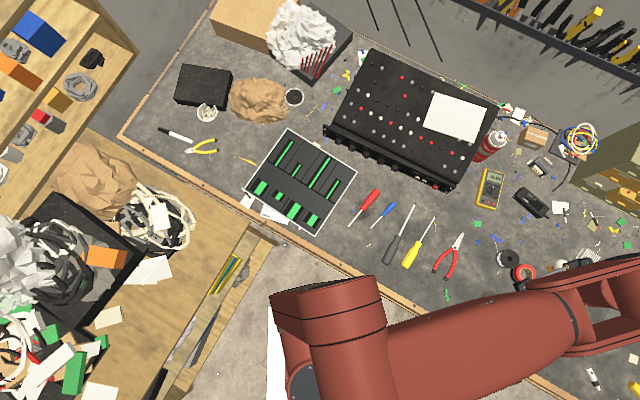

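View pics/side0.png

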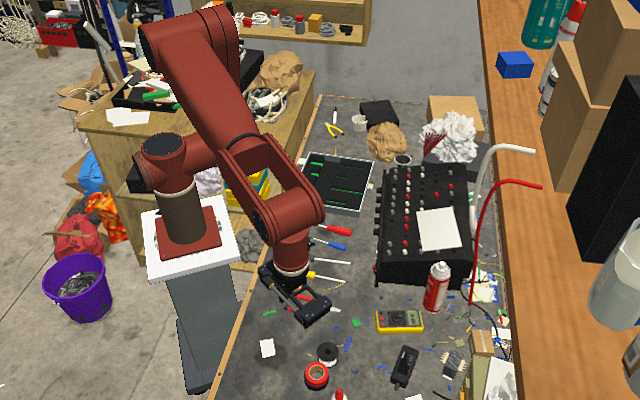

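The top view shows the tray at about (300,182), with the red, blue, black and yellow screwdrivers at about (365,205), (385,213), (398,235) and (418,243). The pliers are at (448,257) and the cutters at (200,148). I'll zoom in on that area.

```bash
python3 - <<'E'
from h import *
i=cv2.imread('pics/top0.png')[120:285,235:475]
cv2.imwrite('pics/c1.png',cv2.resize(i,None,fx=3.33,fy=3.33,interpolation=cv2.INTER_CUBIC))
E
```

```text
(no output)
```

View pics/c1.png

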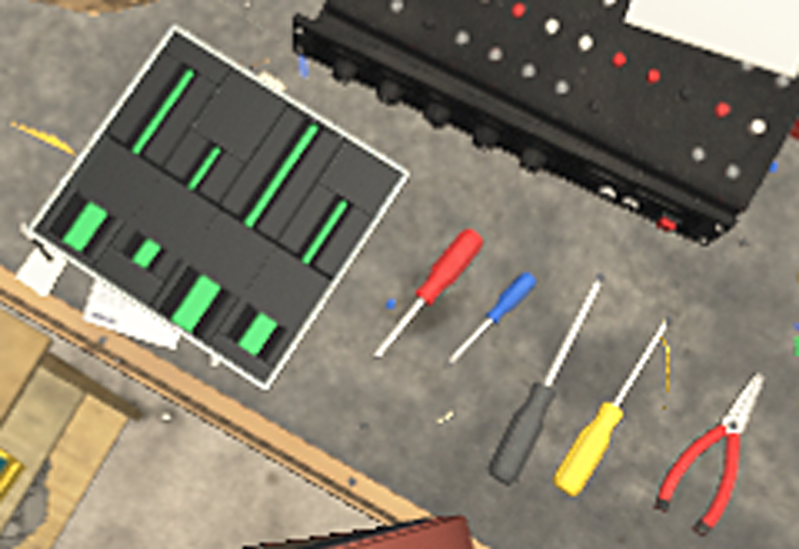

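```bash
python3 - <<'E'
from h import *
import pickle
s=pickle.load(open('s0.pkl','rb'))['top']
W=lambda p,z:w(s,np.array(p)/3.33+[235,120],z)
G=dict(black=(500,475,600,280,14,76,156),yellow=(568,488,664,324,14,70,136),red=(475,236,377,355,12.5,60,106),blue=(528,279,452,361,8.5,48,82))
for k,(a,b,c,d,z,lb,lt) in G.items():
    B,T=W([(a,b),(c,d)],z); u=(B-T)/np.linalg.norm(B-T)
    print(k,np.linalg.norm(B-T).round(),((B*lt+T*lb)/(lb+lt)).round(1),'yaw',np.degrees(np.arctan2(u[1],u[0])).round(1))
C=W([(177,28),(408,175),(267,386),(30,232)],37);print(C.round(),C.mean(0))
for i in range(4):
    e=C[(i+1)%4]-C[i];print(np.linalg.norm(e).round(),np.degrees(np.arctan2(e[1],e[0])).round(1))
print('trough edges',W([(105,138),(330,277),(75,193),(290,335)],30.5).round())
E
```

```text
black 221.0 [ 347.4 -255.4   14. ] yaw 150.9
yellow 191.0 [ 326.3 -320.5   14. ] yaw 147.4
red 158.0 [ 479.9 -167.5   12.5] yaw -40.0
blue 115.0 [ 449.  -227.5    8.5] yaw -43.6
[[ 741.  100.   37.]
 [ 582. -136.   37.]
 [ 370.    7.   37.]
 [ 525.  245.   37.]] [554.3120113   54.11446133  37.        ]
284.0 -124.0
256.0 146.1
284.0 56.8
260.0 -34.0
trough edges [[625. 173.  30.]
 [479. -56.  30.]
 [567. 202.  30.]
 [421. -16.  30.]]
```

```bash
cat >> h.py <<'E'
def wrap(a): return (a+180)%360-180
def state():
    o=arm.get_obs();x=R.from_quat(np.roll(o['orientation'],-1)).as_matrix()
    return o,x
def plan(p,yaw):
    o,M=state();d=M.T@(np.array(p,float)-o['position'])/10
    Rt=R.from_euler('z',yaw,degrees=True).as_matrix()@np.diag([1,-1,-1.])
    rv=np.degrees(R.from_matrix(M.T@Rt).as_rotvec())
    print('t %.2f'%o['t'],'pos',o['position'].round(1),'yaw %.1f'%np.degrees(np.arctan2(M[1,0],M[0,0])),'open %.1f'%o['opening'],'shift',d.round(2),'rot',rv.round(1),'q6 %.2f'%o['qpos'][5],'F',np.round(o['force'],1))
E
python3 -c "
from h import *
plan((410,-240,330),151)"
```

```text
t 0.10 pos [ 223.4 -583.1  209.8] yaw 21.0 open 87.1 shift [ 29.7  -25.38 -11.97] rot [-0.0e+00 -1.0e-01 -1.3e+02] q6 -0.13 F [ 0.9  0.7 -1. ]
```

>>> carry_out(increments=[[1,-1,-3,0,0,-7,-1],[4,-3.5,-6,0,0,-14,-1],[7,-6,-8,0,0,-21,-1],[10,-8.5,-10,0,0,-28,-1],[13,-11,-12,0,0,-35,-1],[16,-14,-12,0,0,-42,-1],[19.5,-16.5,-12,0,0,-49,-1],[23,-19.5,-12,0,0,-56,-1],[26.5,-22.5,-12,0,0,-63,-1],[29.7,-25.4,-12,0,0,-70,-1]])

```text
t: 0.93
position: [398.8, -260.6, 330.6]
orientation: [-0.0, 0.699, 0.715, 0.0]
force: [0.7, -0.4, 0.7]
opening: 87.0
finger_force: 0.0
```

```bash
python3 - <<'E'
from h import *
import pickle
plan((410,-240,330),151)
s=snap('wrist','w1.png');pickle.dump(s,open('w1.pkl','wb'));print(s['fx'],s['k1'])
E
```

```text
t 0.93 pos [ 398.8 -260.6  330.6] yaw 91.3 open 87.0 shift [2.03 1.16 0.06] rot [  0.   -0.  -59.7] q6 -0.77 F [ 0.7 -0.4  0.7]
288.1637734627067 0.006749599077141584
```

View pics/w1.png

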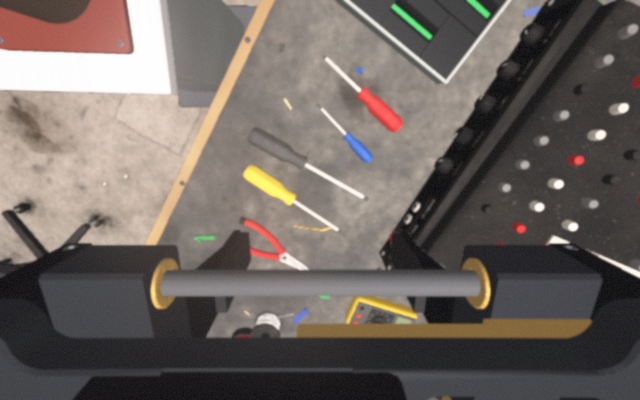

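The wrist view shows all four screwdrivers, butt to tip: red (400,129)-(326,59), blue (370,160)-(320,107), black (250,133)-(366,197), yellow (245,171)-(339,230). The tray's near corner is at (446,81).

```bash
python3 - <<'E'
from h import *
import pickle
s=pickle.load(open('w1.pkl','rb'))
G=dict(black=(251,134,366,197,14,76,156),yellow=(245,172,338,229,14,70,136),red=(400,127,326,59,12.5,60,106),blue=(370,158,320,107,8.5,48,82))
for k,(a,b,c,d,z,lb,lt) in G.items():
    B,T=w(s,[(a,b),(c,d)],z); u=(B-T)/np.linalg.norm(B-T)
    print(k,np.linalg.norm(B-T).round(),'from butt',(B-u*lb).round(1),'from tip',(T+u*lt).round(1),'yaw',np.degrees(np.arctan2(u[1],u[0])).round(1))
print(w(s,[(446,81)],37))
E
```

```text
black 225.0 from butt [ 350.5 -256.7   14. ] from tip [ 344.2 -253.3   14. ] yaw 152.2
yellow 195.0 from butt [ 329.2 -322.8   14. ] from tip [ 319.5 -316.7   14. ] yaw 148.1
red 160.0 from butt [ 483.3 -167.1   12.5] from tip [ 487.8 -170.7   12.5] yaw -38.5
blue 120.0 from butt [ 450.  -224.9    8.5] from tip [ 457.2 -231.6    8.5] yaw -42.9
[[ 585.73321754 -134.82005241   37.        ]]
```

```bash
python3 -c "
from h import *
plan((347.5,-255,100),151.5)"
```

```text
t 0.98 pos [ 402.1 -254.1  330.9] yaw 92.0 open 87.3 shift [-0.   -5.53 23.07] rot [  0.3  -0.2 -59.5] q6 -0.77 F [ 2.6  5.2 -0.2]
```

>>> carry_out(increments=[[-0.2,-0.7,2.5,0,0,-6,-0.4],[-0.3,-1.4,5,0,0,-13,-0.4],[-0.5,-2.1,8,0,0,-20,-0.4],[-0.7,-2.9,11,0,0,-27,-0.4],[-0.9,-3.7,14,0,0,-34,-0.4],[-1.1,-4.5,17,0,0,-41,-0.4],[-1.3,-5.3,20,0,0,-48,-0.4],[-1.4,-6.3,22.5,0,0,-55,-0.4],[-1.4,-6.3,23,0,0,-60.3,-0.4],[-1.4,-6.3,23,0,0,-60.3,-0.4]])

```text
t: 1.82
position: [333.5, -275.9, 97.9]
orientation: [-0.002, 0.247, 0.969, 0.002]
force: [-0.8, 0.2, 0.5]
opening: 61.5
finger_force: 0.0
```

```bash
python3 - <<'E'
from h import *
import pickle
s=snap('wrist','w2.png');pickle.dump(s,open('w2.pkl','wb'))
plan((347.5,-255,24),151.5)
E
```

```text
t 1.87 pos [ 334.8 -277.    99.7] yaw 151.1 open 60.7 shift [-0.07  2.53  7.57] rot [ 0.1 -0.1 -0.4] q6 -1.94 F [0.5 0.5 0.6]
```

View pics/w2.png

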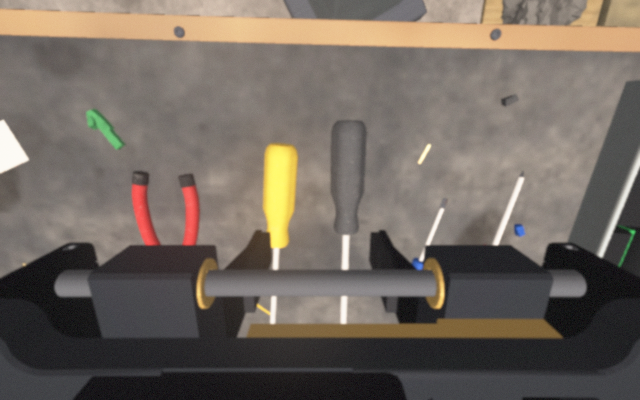

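The close view shows the black butt at (348,121) and its handle front at (347,233). The yellow butt is at (281,145) and its handle front at (278,246). The gripper sits to the left of black.

```bash
python3 - <<'E'
from h import *
import pickle
s=pickle.load(open('w2.pkl','rb'))
for k,b,f,l,lb in (('black',(348,121),(347,233),104,76),('yellow',(281,145),(278,246),98,70)):
    B,T=w(s,[b,f],14); u=(B-T)/np.linalg.norm(B-T)
    print(k,np.linalg.norm(B-T).round(),(B-u*lb).round(1),(T+u*(l-lb)).round(1),'yaw',np.degrees(np.arctan2(u[1],u[0])).round(1))
plan((348,-254.5,24),151.5)
E
```

```text
black 105.0 [ 349.8 -255.9   14. ] [ 350.5 -256.2   14. ] yaw 152.4
yellow 98.0 [ 331.2 -319.7   14. ] [ 331.5 -319.8   14. ] yaw 147.4
t 1.87 pos [ 334.8 -277.    99.7] yaw 151.1 open 60.7 shift [-0.09  2.6   7.57] rot [ 0.1 -0.1 -0.4] q6 -1.94 F [0.5 0.5 0.6]
```

>>> carry_out(increments=[[-0.3,1.3,0.5,0,0,-1,-0.4],[-0.3,2.6,2,0,0,-1,-0.4],[-0.3,2.6,4.5,0,0,-1,-0.4],[-0.3,2.6,6.5,0,0,-1,-0.4],[-0.3,2.6,7.6,0,0,-1,-0.4],[-0.3,2.6,7.6,0,0,-1,-0.4],[-0.3,2.6,7.6,0,0,-1,0.4],[-0.3,2.6,7.6,0,0,-1,0.6],[-0.3,2.6,7.6,0,0,-1,0.8],[-0.3,2.6,7.6,0,0,-1,0.8]], grip_force=35)

```text
t: 2.7
position: [351.7, -257.2, 26.2]
orientation: [0.001, 0.24, 0.971, -0.001]
force: [-0.4, -0.2, 0.4]
opening: 41.8
finger_force: 0.0
```

```bash
python3 -c "
from h import *
plan((460,-100,230),150)"
```

```text
t 2.70 pos [ 351.7 -257.2   26.2] yaw 152.2 open 41.8 shift [ -2.31  18.94 -20.39] rot [-0.   0.1  2.2] q6 -1.90 F [-0.4 -0.2  0.4]
```

Still closing. I'll finish the close, then lift.

>>> carry_out(increments=[[0,0,0.1,0,0,0,0.9],[0,0,0.1,0,0,0,0.9],[0,0,0.1,0,0,0,0.9],[0,0,0.1,0,0,0,0.9],[0,0,-1,0,0,0,0.9],[0,0,-3,0,0,0,0.9],[0,0,-6,0,0,0,0.9],[0,0,-9,0,0,0,0.9],[0,0,-9,0,0,0,0.9],[0,0,-9,0,0,0,0.9]], grip_force=35)

```text
t: 3.53
position: [352.1, -257.5, 116.9]
orientation: [0.002, 0.24, 0.971, -0.001]
force: [0.0, 0.0, -0.1]
opening: 4.4
finger_force: 0.0
```

```bash
python3 -c "
from h import *
plan((470,-20,200),147)"
```

```text
t 3.53 pos [ 352.1 -257.5  116.9] yaw 152.3 open 4.4 shift [ 0.58 26.5  -8.36] rot [-0.1  0.3  5.3] q6 -1.90 F [ 0.   0.  -0.1]
```

```bash
python3 - <<'E'
from h import *
import pickle
s=snap('wrist','w3.png');pickle.dump(s,open('w3.pkl','wb'))
s=snap('side');pickle.dump(s,open('s3.pkl','wb'))
cv2.imwrite('pics/s3.png',cv2.resize(s['img'][130:330,230:430,::-1],None,fx=3,fy=3))
E
```

```text
(no output)
```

View pics/w3.png

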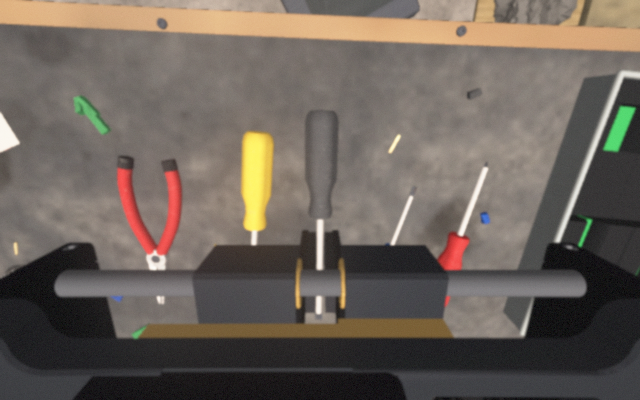

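View pics/s3.png

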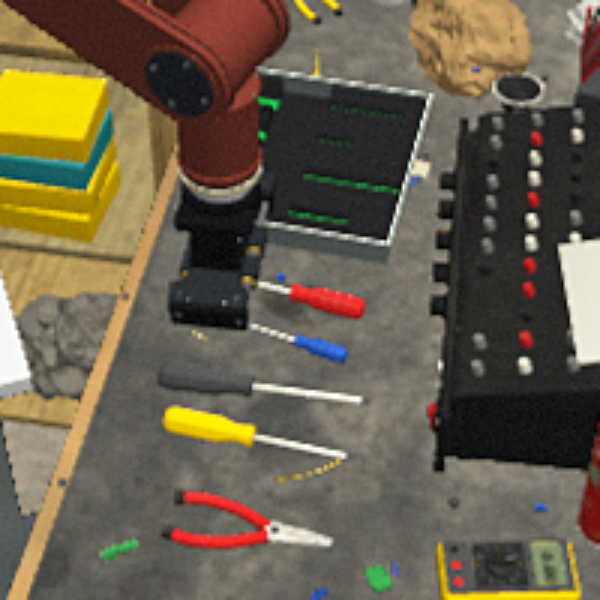

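The tool was not grasped. The wrist view shows black still lying on the bench, butt (321,111) and handle front (320,217), now centred on the jaws. The side view agrees, with black flat at crop (260,385). I'll check whether it slid.

```bash
python3 - <<'E'
from h import *
import pickle
s=pickle.load(open('w3.pkl','rb'))
for k,b,f,l,lb in (('black',(321,111),(320,217),104,76),('yellow',(257,132),(254,230),98,70)):
    B,T=w(s,[b,f],14); u=(B-T)/np.linalg.norm(B-T)
    print(k,np.linalg.norm(B-T).round(),(B-u*lb).round(1),(T+u*(l-lb)).round(1),'yaw',np.degrees(np.arctan2(u[1],u[0])).round(1))
s3=pickle.load(open('s3.pkl','rb'))
f=lambda a,b:[230+a/3,130+b/3]
B,T=w(s3,[f(160,378),f(366,400)],12);u=(B-T)/np.linalg.norm(B-T);print('side',np.linalg.norm(B-T),B-u*76)
o,M=state();p=o['position'];print(p)
print('tip proj wrist',proj(s,[p+M@[0,0,22],p+M@[0,0,3]]), 'side',(proj(s3,[p+M@[0,0,22]])-[230,130])*3)
E
```

```text
black 104.0 [ 349.6 -256.6   14. ] [ 349.3 -256.5   14. ] yaw 151.7
yellow 100.0 [ 329.9 -320.7   14. ] [ 331.4 -321.7   14. ] yaw 146.8
side 225.6335343428043 [ 348.45431728 -263.25626232   12.        ]
[ 350.42333795 -255.81769976  114.12464193]
tip proj wrist [[321.62729616 220.18133477]
 [321.71369296 230.60131704]] side [[225.84229111 330.46003512]]
```

```bash
python3 -c "
from h import *
plan((345.5,-254.1,23.3),152)"
```

```text
t 3.63 pos [ 350.4 -255.8  114.1] yaw 152.3 open 4.3 shift [ 0.51 -0.08  9.08] rot [ 0.  -0.   0.3] q6 -1.90 F [-0.5  0.2 -0.4]
```

>>> carry_out(increments=[[0.5,-0.1,0,0,0,0,-0.4],[0.5,-0.1,0,0,0,0,-0.4],[0.5,-0.1,0.5,0,0,0,-0.4],[0.5,-0.1,1,0,0,0,-0.4],[0.5,-0.1,2,0,0,0,-0.4],[0.5,-0.1,4,0,0,0,-0.4],[0.5,-0.1,6,0,0,0,-0.4],[0.5,-0.1,8,0,0,0,-0.4],[0.5,-0.1,9.1,0,0,0,-0.4],[0.5,-0.1,9.1,0,0,0,-0.4]], grip_force=45)

```text
t: 4.47
position: [343.6, -252.4, 20.1]
orientation: [-0.003, 0.24, 0.971, 0.002]
force: [-1.0, 0.9, 0.2]
opening: 58.6
finger_force: 0.0
```

>>> carry_out(increments=[[0,0,0,0,0,0,0.6],[0,0,0,0,0,0,0.8],[0,0,0,0,0,0,0.9],[0,0,0,0,0,0,0.9],[0,0,0,0,0,0,0.9],[0,0,0,0,0,0,0.9],[0,0,0,0,0,0,0.9],[0,0,0,0,0,0,0.9]], grip_force=45)

```text
t: 5.13
position: [346.0, -254.9, 24.0]
orientation: [0.0, 0.24, 0.971, -0.0]
force: [-0.2, 0.3, 0.1]
opening: 15.5
finger_force: 0.0
```

```bash
python3 -c "
from h import *
plan((470,-20,200),147)"
```

```text
t 5.13 pos [ 346.  -254.9   24. ] yaw 152.3 open 15.5 shift [ -0.05  26.56 -17.6 ] rot [-0.   0.   5.3] q6 -1.91 F [-0.2  0.3  0.1]
```

```bash
python3 - <<'E'
from h import *
import pickle
print(arm.tip_extent)
o,M=state();p=o['position'];print(p,o['opening'],o['finger_force'])
a=snap('wrist');b=snap('side');pickle.dump((a,b),open('p4.pkl','wb'))
t=proj(b,[p+M@[0,0,22]])[0];print(t,proj(a,[p+M@[0,0,22]]))
c=cv2.resize(b['img'][150:300,240:370,::-1],None,fx=2.66,fy=2.66)
im=np.hstack([a['img'][:,120:520,::-1],c[:400,:346]]);cv2.imwrite('pics/p4.png',im)
E
```

```text
22.0
[ 346.0311847  -254.88226471   24.0299149 ] 15.525947112084172 0.0
[304.82499719 258.73882537] [[320.55551897 224.60285324]]Traceback (most recent call last):
  File "<stdin>", line 8, in <module>
    return _nx.concatenate(arrs, 1, dtype=dtype, casting=casting)
           ~~~~~~~~~~~~~~~^^^^^^^^^^^^^^^^^^^^^^^^^^^^^^^^^^^^^^^
ValueError: all the input array dimensions except for the concatenation axis must match exactly, but along dimension 0, the array at index 0 has size 400 and the array at index 1 has size 399
```

```bash
python3 - <<'E'
from h import *
import pickle
a,b=pickle.load(open('p4.pkl','rb'))
c=cv2.resize(b['img'][150:300,240:370,::-1],(346,400))
cv2.imwrite('pics/p4.png',np.hstack([a['img'][:,120:520,::-1],c]))
E
```

```text
(no output)
```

View pics/p4.png

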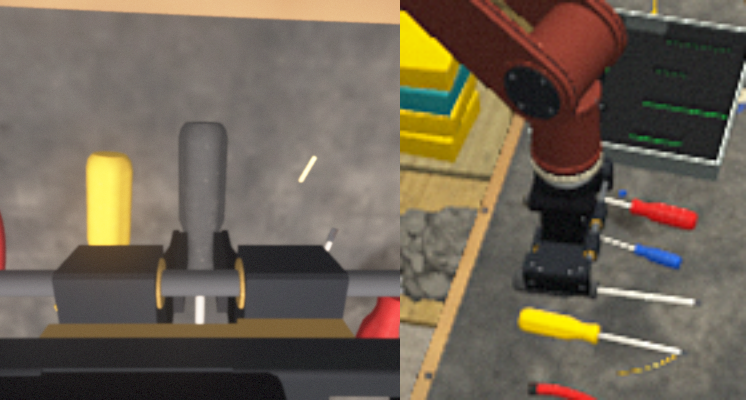

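```bash
python3 - <<'E'
from h import *
import pickle
a,b=pickle.load(open('p4.pkl','rb'))
u=np.array([np.cos(np.radians(152)),np.sin(np.radians(152)),0]);g=np.array([349.7,-256.3,14])
print(proj(a,[g+76*u,g,g-28*u,g-60*u]).round())
p=np.array([346,-254.9,24.]);o,M=state()
for z in (22,3,-20): print(z,proj(a,[p+M@[0,-15,z],p+M@[0,0,z],p+M@[0,15,z]]).round())
r=cv2.Rodrigues(np.array(a['rvec'],float))[0];print('cam in tool',M.T@(-r.T@np.array(a['tvec']).ravel()-p), 'axis',M.T@r[2])
print(o['position'],o['opening'])
E
```

```text
[[322. 123.]
 [321. 236.]
 [321. 272.]
 [321. 310.]]
22 [[300. 225.]
 [321. 225.]
 [341. 225.]]
3 [[298. 235.]
 [321. 235.]
 [343. 235.]]
-20 [[295. 252.]
 [321. 252.]
 [346. 252.]]
cam in tool [  79.5367308    -0.23553707 -173.39777249] axis [-2.91224530e-01 -6.92123852e-04  9.56654480e-01]
[ 345.93552413 -254.79493752   23.88173975] 9.048982774368353
```

>>> carry_out(increments=[[0,0,0,0,0,0,1],[0,0,0,0,0,0,1],[0,0,0,0,0,0,1]], grip_force=45)

```text
t: 5.48
position: [345.9, -254.7, 23.8]
orientation: [-0.0, 0.24, 0.971, 0.0]
force: [-0.5, -0.6, -0.8]
opening: 1.3
finger_force: 0.0
```

```bash
python3 - <<'E'
from h import *
import pickle
a=snap('wrist');b=snap('side')
c=cv2.resize(b['img'][190:290,270:370,::-1],(400,400),interpolation=cv2.INTER_CUBIC)
d=cv2.resize(a['img'][200:330,255:385,::-1],(400,400),interpolation=cv2.INTER_CUBIC)
cv2.imwrite('pics/p5.png',np.hstack([d,c]))
plan((346,-255,24),152)
E
```

```text
t 5.58 pos [ 345.9 -254.8   23.8] yaw 152.3 open 0.3 shift [-0.02 -0.02 -0.02] rot [ 0.  -0.   0.3] q6 -1.91 F [-0.   0.4 -0.5]
```

View pics/p5.png

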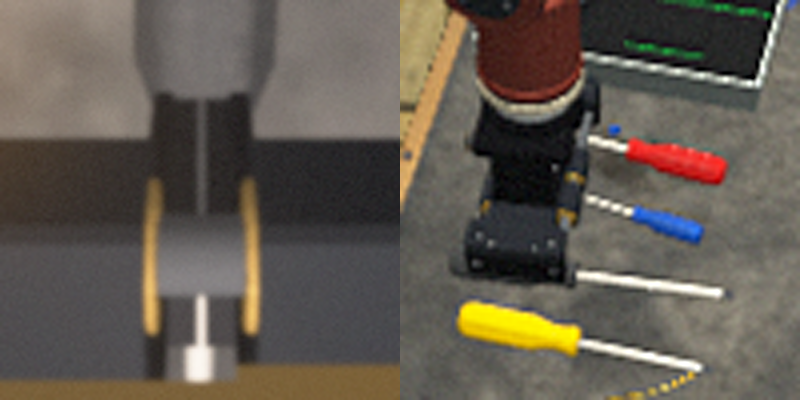

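The jaws shut fully at TCP z = 24 with zero finger force, while the handle stays in place under the tips (crop (205,60)). So the real fingertips may not reach where the 22 mm figure says. I'll overlay the predicted tip positions on the stored pictures to check.

```bash
python3 - <<'E'
from h import *
import pickle
s=pickle.load(open('s0.pkl','rb'))['side'];a=pickle.load(open('w3.pkl','rb'))
def ov(s,p,yaw,hy,box):
    x0,y0,n=box;im=cv2.resize(s['img'][y0:y0+n,x0:x0+n,::-1],(400,400),interpolation=cv2.INTER_CUBIC);k=400/n
    M=R.from_euler('z',yaw,degrees=True).as_matrix()@np.diag([1,-1,-1.])
    for z,c in ((22,(0,0,255)),(0,(0,255,0)),(-20,(255,255,0))):
        for x in(-9.5,9.5):
            for y in (-hy,hy):
                q=(proj(s,[np.array(p)+M@[x,y,z]])[0]-[x0,y0])*k
                cv2.circle(im,tuple(int(v) for v in q),3,c,-1)
    return im
cv2.imwrite('pics/o.png',np.hstack([ov(s,[223.4,-583.1,209.8],21,43.5,(250,245,95)),ov(a,[350.8,-256.2,115],152.3,2,(260,190,125))]))
E
```

```text
(no output)
```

View pics/o.png

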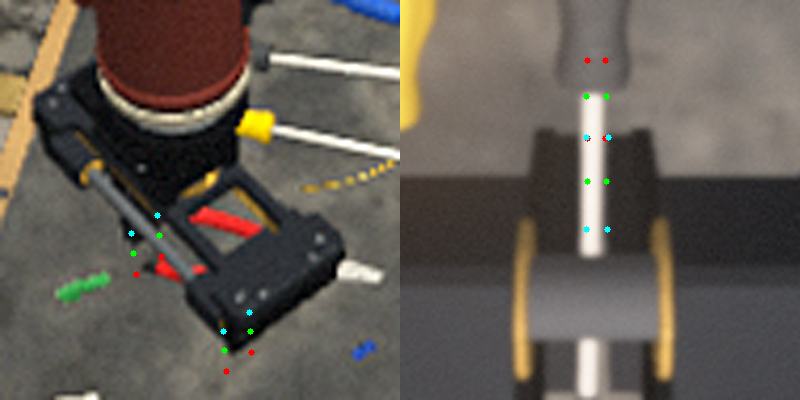

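The overlay shows the fingertips ending 25–35 mm short of the stated extent: the predicted red dots at 22 mm lie well past the visible ends. I'll open, go down about 20 mm further, and close while watching the force.

>>> carry_out(increments=[[0,0,0,0,0,0,-0.4],[0,0,0,0,0,0,-0.4],[0,0,0,0,0,0,-0.4],[0,0,0,0,0,0,-0.4],[0,0,0,0,0,0,-0.4],[0,0,0,0,0,0,-0.4],[0,0,0,0,0,0,-0.4],[0,0,0,0,0,0,-0.4],[0,0,0,0,0,0,-0.4],[0,0,0,0,0,0,-0.4]], grip_force=40)

```text
t: 6.42
position: [345.9, -254.8, 23.8]
orientation: [-0.0, 0.24, 0.971, 0.0]
force: [0.2, -0.8, 0.6]
opening: 57.0
finger_force: 0.0
```

>>> carry_out(increments=[[0,0,0.3,0,0,0,-0.4],[0,0,0.7,0,0,0,-0.4],[0,0,1.1,0,0,0,-0.4],[0,0,1.5,0,0,0,-0.4],[0,0,1.8,0,0,0,-0.4],[0,0,2,0,0,0,-0.4],[0,0,2,0,0,0,-0.4],[0,0,2,0,0,0,-0.4]])

```text
t: 7.08
position: [345.9, -254.7, 3.7]
orientation: [-0.0, 0.24, 0.971, 0.0]
force: [-0.6, -0.7, 0.5]
opening: 60.9
finger_force: 0.0
```

>>> carry_out(increments=[[0,0,0,0,0,0,0.9],[0,0,0,0,0,0,0.9],[0,0,0,0,0,0,0.9],[0,0,0,0,0,0,0.9],[0,0,0,0,0,0,0.9],[0,0,0,0,0,0,0.9],[0,0,0,0,0,0,0.9]], grip_force=40)

```text
t: 7.67
position: [346.0, -254.8, 3.8]
orientation: [0.0, 0.24, 0.971, 0.0]
force: [-0.5, -0.5, 0.1]
opening: 25.7
finger_force: 37.7
```

>>> carry_out(increments=[[0,0,-1,0,0,0,0.9],[0,0,-3,0,0,0,0.9],[0,0,-6,0,0,0,0.9],[0,0,-9,0,0,0,0.9],[0,0,-12,0,0,0,0.9],[0,0,-15,0,0,0,0.9],[0,0,-17,0,0,0,0.9],[0,0,-17,0,0,0,0.9],[0,0,-17,0,0,0,0.9]])

```text
t: 8.42
position: [346.6, -255.6, 175.7]
orientation: [0.002, 0.24, 0.971, -0.001]
force: [-0.3, -0.6, 0.2]
opening: 4.7
finger_force: 0.0
```

```bash
python3 -c "
from h import *
plan((548,16,175),147)"
```

```text
t 8.42 pos [ 346.6 -255.6  175.7] yaw 152.3 open 4.7 shift [-5.18 33.41  0.05] rot [-0.1  0.2  5.3] q6 -1.91 F [-0.3 -0.6  0.2]
```

The black handle slipped out because the pads held only its upper curve. I'll measure where it lies now by segmenting a rectified view, then grip lower.

```bash
cat >> h.py <<'E'
def rect(s,x0,y0,z,n=300):  # world grid 1 mm: col -> x, row -> y
    X,Y=np.meshgrid(x0+np.arange(n),y0+np.arange(n))
    q=proj(s,np.c_[X.ravel(),Y.ravel(),np.full(n*n,z)]).astype(np.float32).reshape(n,n,2)
    return cv2.remap(s['img'],q,None,cv2.INTER_LINEAR)
HSV=dict(red=((170,130,60),(6,255,255)),yellow=((20,130,90),(35,255,255)),blue=((105,130,50),(125,255,255)),black=((0,0,30),(180,60,88)))
def handle(s,k,g,z,lh,lb,yaw):
    x0,y0=g[0]-110,g[1]-110;im=cv2.medianBlur(rect(s,x0,y0,z,220),5);h=cv2.cvtColor(im,cv2.COLOR_RGB2HSV);lo,hi=HSV[k]
    m=(cv2.inRange(h,lo,(180,)+hi[1:])|cv2.inRange(h,(0,)+lo[1:],hi)) if k=='red' else cv2.inRange(h,lo,hi)
    n,L,st,c=cv2.connectedComponentsWithStats(m)
    for i in range(1,n):
        if st[i,4]<500: continue
        p=np.argwhere(L==i)[:,::-1].astype(float);mu=p.mean(0);ev,V=np.linalg.eigh(np.cov(p.T));u=V[:,1]
        if u@[np.cos(np.radians(yaw)),np.sin(np.radians(yaw))]<0:u=-u
        a=(p-mu)@u;b=(p-mu)@[-u[1],u[0]]
        B=mu+u*np.percentile(a,99.8)+[x0,y0]
        print(k,'L %.0f W %.0f'%(np.ptp(a),np.ptp(b)),'grip from butt',(B-u*lb).round(1),'yaw %.1f'%np.degrees(np.arctan2(u[1],u[0])))
E
python3 - <<'E'
from h import *
import pickle
s=snap('wrist');pickle.dump(s,open('w6.pkl','wb'))
for t in (s,pickle.load(open('w3.pkl','rb'))):
    handle(t,'black',(350,-256),14,104,76,152)
    handle(t,'yellow',(331,-320),14,98,70,147)
im=rect(s,240,-366,14,220);print(im[::20,::20].mean(2).astype(int))
plan((350,-256,0),152)
E
```

```text
black L 150 W 79 grip from butt [ 432.  -306.7] yaw 74.6
yellow L 100 W 29 grip from butt [ 329.9 -320.3] yaw 146.2
black L 197 W 97 grip from butt [ 433.3 -260.5] yaw 74.9
yellow L 101 W 30 grip from butt [ 330.1 -320.5] yaw 146.2
[[118 114 122 125 131 127 130 120  52  51  68]
 [113 127 135 127 138 122 133 117  56  56  54]
 [114 123 122 135 189 203 113 115 112  53  50]
 [113 120 130 202 188 130 116 115  50  51 241]
 [121 122 201 168 128 128 111 109 240  49  46]
 [114 115 114 135 141 101 121 130 124 115  48]
 [112 116 117  95 119 114 123 134 137 127 127]
 [115 114 102 107  96 122 123 131 130 122 116]
 [114 119 119 118 106 116 124 125 131 147 128]
 [113 115 113 110 117 137 135 135 158 129 115]
 [186 104 116 115 118 154 123 128 137 119  91]]
t 8.47 pos [ 345.9 -254.8  174.1] yaw 152.3 open 4.3 shift [-0.41  0.09 17.41] rot [-0.   0.   0.3] q6 -1.91 F [ 0.2 -0.4 -0.8]
```

```bash
python3 - <<'E'
from h import *
import pickle
s=pickle.load(open('w6.pkl','rb'));cv2.imwrite('pics/w6.png',cv2.resize(rect(s,220,-350,14,250)[:,:,::-1],None,fx=2.4,fy=2.4))
E
```

View pics/w6.png

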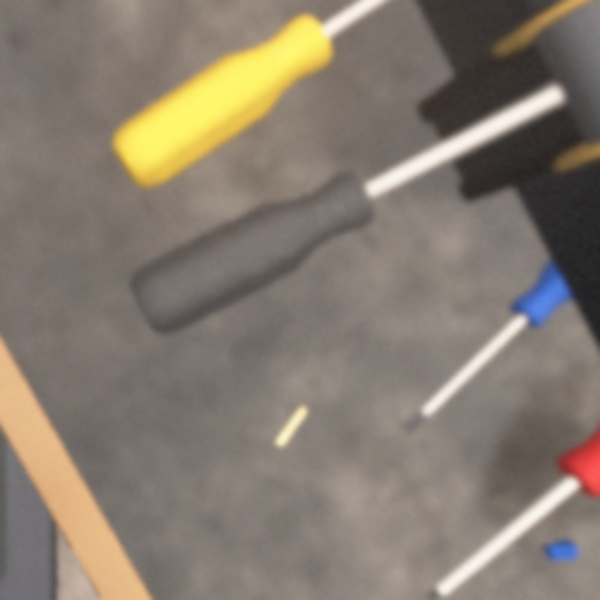

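The rectified view shows black in its old place, butt (148,308) and front (362,196). It has a narrow waist at (310,222), which is exactly the grip point, so I'll grip there and lower.

>>> carry_out(increments=[[-0.3,0,2,0,0,0,-0.4],[-0.3,0,5,0,0,0,-0.4],[-0.3,0,8,0,0,0,-0.4],[-0.3,0,11,0,0,0,-0.4],[-0.3,0,13,0,0,0,-0.4],[-0.3,0,15,0,0,0,-0.4],[-0.3,0,16,0,0,0,-0.4],[-0.3,0,17,0,0,0,-0.4],[-0.3,0,17,0,0,0,-0.4],[-0.3,0,17,0,0,0,-0.4]])

```text
t: 9.3
position: [348.3, -255.9, 3.6]
orientation: [-0.0, 0.24, 0.971, 0.0]
force: [-0.1, 0.1, 0.4]
opening: 58.4
finger_force: 0.0
```

>>> carry_out(increments=[[0,0,0.1,0,0,0,-0.4],[0,0,0.2,0,0,0,-0.4],[0,0,0.3,0,0,0,-0.4],[0,0,0.4,0,0,0,-0.4],[0,0,0.5,0,0,0,-0.4],[0,0,0.6,0,0,0,-0.4],[0,0,0.7,0,0,0,-0.4],[0,0,0.7,0,0,0,-0.4]])

```text
t: 9.97
position: [348.4, -256.0, -3.4]
orientation: [-0.0, 0.24, 0.971, 0.0]
force: [0.5, 0.3, 0.5]
opening: 60.6
finger_force: 0.0
```

>>> carry_out(increments=[[0,0,0.1,0,0,0,-0.4],[0,0,0.2,0,0,0,-0.4],[0,0,0.3,0,0,0,-0.4],[0,0,0.3,0,0,0,-0.4]])

```text
t: 10.3
position: [348.4, -256.0, -6.4]
orientation: [-0.0, 0.24, 0.971, 0.0]
force: [-0.4, 0.1, -0.5]
opening: 60.8
finger_force: 0.0
```

>>> carry_out(increments=[[0,0,0.1,0,0,0,-0.4],[0,0,0.2,0,0,0,-0.4],[0,0,0.2,0,0,0,-0.4]])

```text
t: 10.55
position: [348.5, -256.0, -8.4]
orientation: [-0.0, 0.24, 0.971, 0.0]
force: [0.2, -0.4, -0.5]
opening: 61.0
finger_force: 0.0
```

>>> carry_out(increments=[[0,0,0.1,0,0,0,-0.4],[0,0,0.2,0,0,0,-0.4],[0,0,0.2,0,0,0,-0.4]])

```text
t: 10.8
position: [348.5, -256.1, -10.4]
orientation: [-0.0, 0.24, 0.971, 0.0]
force: [0.6, 0.0, 0.4]
opening: 60.9
finger_force: 0.0
```

>>> carry_out(increments=[[0,0,0,0,0,0,0.9],[0,0,0,0,0,0,0.9],[0,0,0,0,0,0,0.9],[0,0,0,0,0,0,0.9],[0,0,0,0,0,0,0.9],[0,0,0,0,0,0,0.9],[0,0,0,0,0,0,0.9],[0,0,0,0,0,0,0.9]], grip_force=45)

```text
t: 11.47
position: [348.7, -256.2, -10.1]
orientation: [0.0, 0.24, 0.971, -0.0]
force: [1.4, -0.6, -0.4]
opening: 26.7
finger_force: 44.6
```

>>> carry_out(increments=[[0,0,-1,0,0,0,0.9],[0,0,-2,0,0,0,0.9],[0,0,-3,0,0,0,0.9],[0,0,-3,0,0,0,0.9]])

```text
t: 11.8
position: [350.1, -257.8, 22.6]
orientation: [0.002, 0.24, 0.971, -0.001]
force: [-0.2, -0.2, -0.8]
opening: 26.3
finger_force: 44.6
```

>>> carry_out(increments=[[0,0,-3.5,0,0,0,0.9],[0,0,-7,0,0,0,0.9],[-0.3,2,-11,0,0,0,0.9],[-0.9,6,-14,0,0,1,0.9],[-1.5,10,-15,0,0,2,0.9],[-2.1,14,-15,0,0,3,0.9],[-2.7,18,-15,0,0,4,0.9],[-3.3,22,-15,0,0,5,0.9],[-3.9,26,-15,0,0,5,0.9],[-4.5,30,-15,0,0,5,0.9]])

```text
t: 12.63
position: [526.6, -12.9, 170.4]
orientation: [0.001, 0.282, 0.959, 0.0]
force: [0.4, -1.3, 0.1]
opening: 26.6
finger_force: 44.6
```

>>> carry_out(increments=[[-0.3,2,0,0,0,0,0.9],[-0.5,3.3,0,0,0,0,0.9],[-0.5,3.3,0,0,0,0,0.9],[-0.5,3.3,0,0,0,0,0.9],[-0.5,3.3,0,0,0,0,0.9]])

```text
t: 13.05
position: [546.9, 9.0, 169.7]
orientation: [-0.0, 0.282, 0.959, -0.0]
force: [-0.2, -0.4, -1.5]
opening: 26.4
finger_force: 44.6
```

```bash
python3 - <<'E'
from h import *
import pickle
s=snap('wrist');pickle.dump(s,open('w7.pkl','wb'))
cv2.imwrite('pics/w7.png',cv2.resize(rect(s,380,-120,30.5,340)[:,:,::-1],(595,595)))
plan((548,16,170),147)
E
```

```text
t 13.10 pos [546.9   8.8 169.7] yaw 147.2 open 26.5 shift [ 0.3   0.67 -0.03] rot [-0.  -0.   0.2] q6 -1.13 F [-0.3  0.  -0.9]
```

View pics/w7.png

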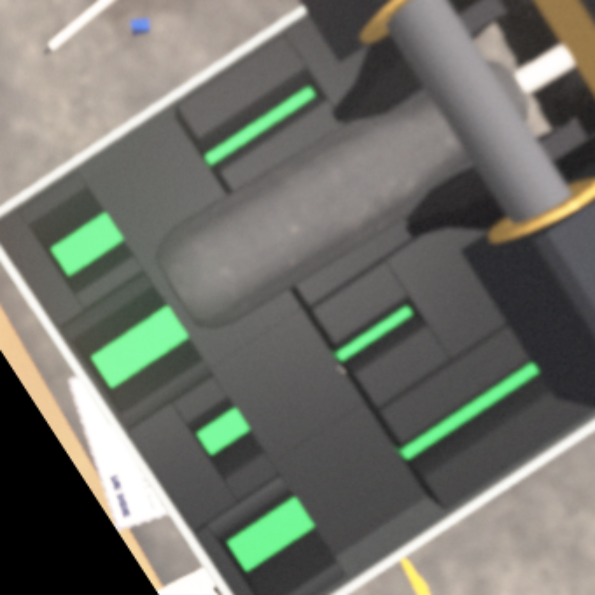

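The rectified tray view (z = 30.5 mm, 1.75 px/mm) shows the green floors. The handle pads are red (87,243), black (140,346), blue (222,430) and yellow (270,534). The trough's far edge runs (180,110)-(440,505), and its near edge starts at (85,175).

```bash
python3 - <<'E'
from h import *
import pickle
s=pickle.load(open('w7.pkl','rb'))
for z in (8.5,14,18):
    h=cv2.cvtColor(rect(s,380,-120,z,340),cv2.COLOR_RGB2HSV);m=cv2.inRange(h,(50,100,80),(80,255,255))
    n,L,st,c=cv2.connectedComponentsWithStats(m);print('z',z)
    for i in range(1,n):
        if st[i,4]<80: continue
        p=np.argwhere(L==i)[:,::-1]+[380,-120.];mu=p.mean(0);ev,V=np.linalg.eigh(np.cov(p.T));u=V[:,1]
        t=np.radians(146.8);U=np.array([np.cos(t),np.sin(t)]);N=np.array([-U[1],U[0]])
        a=p@U+396.6
        print(mu.round(1),'yaw %.1f'%(np.degrees(np.arctan2(u[1],u[0]))%180),'along %.0f..%.0f'%(a.min(),a.max()),'across %.1f'%(mu@N))
E
```

```text
z 8.5
[531.5 -55.8] yaw 146.3 along -118..-39 across -244.4
[425.6  16.8] yaw 145.9 along 29..71 across -247.1
[458.   79.5] yaw 146.0 along 28..86 across -317.3
[601.2  71.5] yaw 146.5 along -95..-40 across -389.0
[659.7 119. ] yaw 146.4 along -140..-40 across -460.8
[508.8 131.3] yaw 146.2 along 28..58 across -388.4
[537.9 194.2] yaw 146.2 along 27..79 across -457.0
z 14
[530.6 -54. ] yaw 146.3 along -116..-38 across -245.4
[426.4  17.5] yaw 146.3 along 29..70 across -248.1
[458.3  79.1] yaw 146.1 along 28..85 across -317.2
[599.3  71.2] yaw 146.4 along -93..-39 across -387.7
[656.6 117.9] yaw 146.4 along -138..-39 across -458.2
[508.3 130. ] yaw 146.8 along 27..57 across -387.1
[536.9 191.9] yaw 146.3 along 27..78 across -454.6
z 18
[530.1 -52.7] yaw 146.3 along -114..-37 across -246.1
[427.1  17.8] yaw 146.3 along 29..69 across -248.8
[458.6  78.7] yaw 146.2 along 28..84 across -317.0
[597.8  71. ] yaw 146.6 along -92..-38 across -386.7
[654.5 117.1] yaw 146.4 along -136..-38 across -456.4
[507.9 129.1] yaw 146.4 along 27..57 across -386.1
[536.2 190.2] yaw 146.3 along 27..77 across -452.7
```

```bash
python3 - <<'E'
from h import *
plan((505.4,48,60),146.4)
E
```

```text
t 13.10 pos [546.9   8.8 169.7] yaw 147.2 open 26.5 shift [ 5.61  1.05 10.97] rot [-0.  -0.   0.8] q6 -1.13 F [-0.3  0.  -0.9]
```

>>> carry_out(increments=[[1,0.2,1,0,0,0.3,0.9],[2.5,0.5,3,0,0,0.8,0.9],[4,0.8,5,0,0,0.8,0.9],[5.6,1,7.5,0,0,0.8,0.9],[5.6,1,10,0,0,0.8,0.9],[5.6,1,11,0,0,0.8,0.9],[5.6,1,11,0,0,0.8,0.9],[5.6,1,11,0,0,0.8,0.9]])

```text
t: 13.77
position: [506.2, 47.8, 60.3]
orientation: [-0.0, 0.289, 0.957, -0.0]
force: [0.5, -0.5, -0.4]
opening: 26.4
finger_force: 44.6
```

```bash
python3 - <<'E'
from h import *
plan((505.4,48,0),146.4)
E
```

```text
t 13.77 pos [506.2  47.8  60.3] yaw 146.4 open 26.4 shift [ 0.07 -0.03  6.03] rot [-0.  0. -0.] q6 -1.04 F [ 0.5 -0.5 -0.4]
```

>>> carry_out(increments=[[0.1,0,1,0,0,0,0.9],[0.1,0,2,0,0,0,0.9],[0.1,0,3,0,0,0,0.9],[0.1,0,4,0,0,0,0.9],[0.1,0,4.7,0,0,0,0.9],[0.1,0,5.3,0,0,0,0.9],[0.1,0,5.3,0,0,0,0.9]])

```text
t: 14.35
position: [503.8, 49.4, 5.0]
orientation: [-0.001, 0.289, 0.957, -0.0]
force: [-0.2, 0.8, -1.2]
opening: 26.4
finger_force: 44.6
```

>>> carry_out(increments=[[0,0,0.2,0,0,0,0.9],[0,0,0.4,0,0,0,0.9],[0,0,0.6,0,0,0,0.9],[0,0,0.7,0,0,0,0.9],[0,0,0.7,0,0,0,0.9]])

```text
t: 14.77
position: [505.5, 49.1, 0.2]
orientation: [0.0, 0.289, 0.957, -0.0]
force: [-0.9, -0.1, 0.5]
opening: 26.4
finger_force: 44.6
```

>>> carry_out(increments=[[0,0,0.1,0,0,0,0.9],[0,0,0.1,0,0,0,0.9],[0,0,0.1,0,0,0,-0.06],[0,0,0.1,0,0,0,-0.06],[0,0,0.1,0,0,0,-0.06],[0,0,0.1,0,0,0,-0.06],[0,0,0.1,0,0,0,-0.06]])

```text
t: 15.35
position: [505.1, 49.5, -1.3]
orientation: [0.0, 0.288, 0.957, 0.0]
force: [0.0, 0.6, 0.2]
opening: 44.6
finger_force: 0.0
```

>>> carry_out(increments=[[0,0,-1,0,0,0,-0.06],[0,0,-3,0,0,0,-0.06],[0,0,-6,0,0,0,-0.06],[0,0,-10,0,0,0,-0.06],[0,0,-14,0,0,0,-0.06],[0,0,-17,0,0,0,-0.4],[0,0,-17,0,0,0,-0.4],[0,0,-17,0,0,0,-0.4]])

```text
t: 16.02
position: [507.0, 49.3, 172.1]
orientation: [0.003, 0.288, 0.957, 0.001]
force: [0.5, -0.1, -0.8]
opening: 57.6
finger_force: 0.0
```

```bash
python3 - <<'E'
from h import *
import pickle
s=snap('wrist');pickle.dump(s,open('w8.pkl','wb'))
plan((331,-320,100),147)
im=rect(s,380,-120,30,340);cv2.imwrite('pics/w8.png',cv2.resize(im[:,:,::-1],(595,595)))
# grip in nest frame: residual green in black lane
E
```

```text
t 16.07 pos [505.4  49.4 169.7] yaw 146.5 open 58.7 shift [ -5.86 -40.43   6.94] rot [ 0.1  0.1 -0.5] q6 -1.04 F [-0.2  0.6 -1. ]
```

View pics/w8.png

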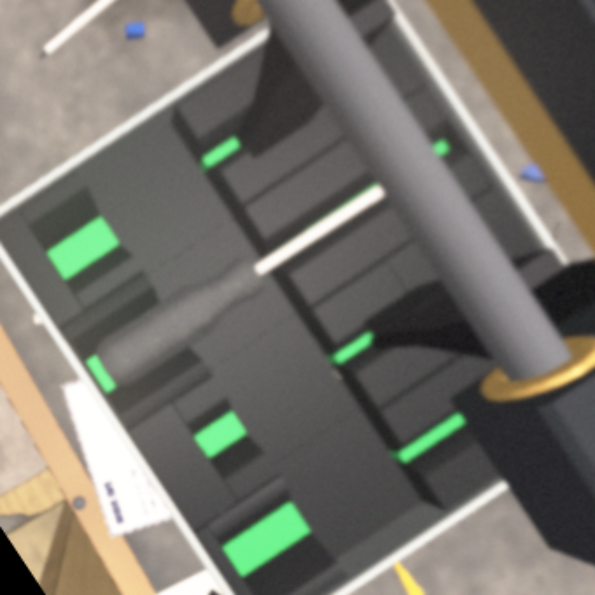

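Black is seated: its handle lies in the wide channel at (140,340) and its blade in the slot from (258,268). Next is yellow.

>>> carry_out(increments=[[-0.5,-3.5,0,0,0,0,-0.4],[-1,-7.5,0,0,0,0,-0.4],[-1.6,-11.5,0,0,0,0,-0.4],[-2.2,-15.5,0,0,0,0,-0.4],[-2.8,-19.5,0,0,0,0,-0.4],[-3.4,-23.5,0,0,0,-0.3,-0.4],[-4,-27.5,0,0,0,-0.3,-0.4],[-4.6,-31.5,1,0,0,-0.3,-0.4],[-5.2,-35.5,2,0,0,-0.3,-0.4],[-5.7,-39,4,0,0,-0.3,-0.4]])

```text
t: 16.9
position: [335.8, -309.4, 128.5]
orientation: [0.0, 0.286, 0.958, -0.0]
force: [0.6, -0.0, 0.9]
opening: 61.3
finger_force: 0.0
```

>>> carry_out(increments=[[0,-1,1.5,0,0,0,-0.4],[0,-1.4,3,0,0,0,-0.4],[0,-1.4,3,0,0,0,-0.4],[0,-1.4,3,0,0,0,-0.4]])

```text
t: 17.23
position: [328.0, -317.1, 96.5]
orientation: [-0.002, 0.286, 0.958, 0.002]
force: [0.6, 0.7, 0.5]
opening: 61.1
finger_force: 0.0
```

```bash
python3 - <<'E'
from h import *
plan((330.2,-320.5,-10),146.7)
s=snap('wrist');handle(s,'yellow',(331,-320),14,98,70,147)
E
```

```text
t 17.23 pos [ 328.  -317.1   96.5] yaw 146.7 open 61.1 shift [-0.43 -0.18 10.65] rot [ 0.1 -0.3  0. ] q6 -1.93 F [0.6 0.7 0.5]
yellow L 100 W 29 grip from butt [ 330.2 -320.4] yaw 146.3
```

>>> carry_out(increments=[[-0.2,0.1,1,0,0,0,-0.4],[-0.2,0.1,3,0,0,0,-0.4],[-0.2,0.1,5,0,0,0,-0.4],[-0.2,0.1,7,0,0,0,-0.4],[-0.2,0.1,8,0,0,0,-0.4],[-0.2,0.1,8,0,0,0,-0.4],[-0.2,0.1,8,0,0,0,-0.4]])

```text
t: 17.87
position: [332.0, -318.8, 18.9]
orientation: [-0.0, 0.286, 0.958, 0.0]
force: [0.5, -0.2, 0.5]
opening: 60.8
finger_force: 0.0
```

```bash
python3 - <<'E'
from h import *
plan((330.2,-320.4,-10),146.5)
E
```

```text
t 17.87 pos [ 332.  -318.8   18.9] yaw 146.8 open 60.8 shift [ 0.06 -0.24  2.89] rot [ 0.  -0.   0.3] q6 -1.93 F [ 0.5 -0.2  0.5]
```

>>> carry_out(increments=[[0.1,-0.2,0.5,0,0,0.3,-0.4],[0.1,-0.2,1.2,0,0,0.3,-0.4],[0.1,-0.2,2,0,0,0.3,-0.4],[0.1,-0.2,2.6,0,0,0.3,-0.4],[0.1,-0.2,2.9,0,0,0.3,-0.4],[0.1,-0.2,2.9,0,0,0.3,-0.4],[0.1,-0.2,2.9,0,0,0.3,0.4],[0.1,-0.2,2.9,0,0,0.3,0.9],[0.1,-0.2,2.9,0,0,0.3,0.9],[0.1,-0.2,2.9,0,0,0.3,0.9]])

```text
t: 18.7
position: [329.8, -320.4, -10.0]
orientation: [0.0, 0.289, 0.957, -0.0]
force: [0.5, -0.8, -0.2]
opening: 42.0
finger_force: 0.0
```

>>> carry_out(increments=[[0,0,0,0,0,0,0.9],[0,0,0,0,0,0,0.9],[0,0,0,0,0,0,0.9],[0,0,0,0,0,0,0.9],[0,0,0,0,0,0,0.9]])

```text
t: 19.12
position: [329.8, -320.4, -10.1]
orientation: [0.0, 0.289, 0.957, -0.0]
force: [0.2, 0.0, 1.6]
opening: 26.2
finger_force: 44.8
```

>>> carry_out(increments=[[0,0,-1,0,0,0,0.9],[0,0,-3,0,0,0,0.9],[0,0,-6,0,0,0,0.9],[0,0,-9,0,0,0,0.9],[0,0,-13,0,0,0,0.9],[0,0,-16,0,0,0,0.9],[0,0,-16,0,0,0,0.9],[0,0,-16,0,0,0,0.9]])

```text
t: 19.78
position: [330.9, -321.7, 152.7]
orientation: [0.002, 0.289, 0.957, -0.002]
force: [-0.7, 0.9, -1.0]
opening: 26.8
finger_force: 44.8
```

```bash
python3 - <<'E'
from h import *
plan((582,165,150),146.3)
E
```

```text
t 19.78 pos [ 330.9 -321.7  152.7] yaw 146.5 open 26.8 shift [ 5.96 54.44  0.13] rot [-0.1  0.3  0.2] q6 -1.93 F [-0.7  0.9 -1. ]
```

>>> carry_out(increments=[[0.3,3,0,0,0,0,0.9],[0.7,7,0,0,0,0,0.9],[1.2,11,0,0,0,0,0.9],[1.6,15,0,0,0,0,0.9],[2,19,0,0,0,0,0.9],[2.5,23,0,0,0,0,0.9],[3,27,0,0,0,0,0.9],[3.4,31,0,0,0,0,0.9],[3.8,35,0,0,0,0,0.9],[4.3,39,0,0,0,0,0.9]])

```text
t: 20.62
position: [508.6, 30.7, 148.0]
orientation: [-0.001, 0.288, 0.957, -0.0]
force: [0.9, -0.7, -0.2]
opening: 26.4
finger_force: 44.8
```

>>> carry_out(increments=[[0.4,4,0,0,0,0,0.9],[0.9,8,0,0,0,0,0.9],[1.3,12,0,0,0,0,0.9],[1.6,14.5,1,0,0,0,0.9],[1.6,15,4,0,0,0,0.9],[1.6,15,7,0,0,0,0.9],[1.6,15,9,0,0,0,0.9],[1.6,15,9,0,0,0,0.9],[1.6,15,9,0,0,0,0.9]])

```text
t: 21.37
position: [576.3, 162.1, 57.0]
orientation: [-0.003, 0.289, 0.957, -0.001]
force: [0.8, 0.7, -0.1]
opening: 26.4
finger_force: 44.8
```

```bash
python3 - <<'E'
from h import *
plan((582,165.3,0),146.3)
E
```

```text
t 21.37 pos [576.3 162.1  57. ] yaw 146.5 open 26.4 shift [-0.32  0.61  5.7 ] rot [-0.2 -0.3  0.2] q6 -0.84 F [ 0.8  0.7 -0.1]
```

>>> carry_out(increments=[[-0.3,0.6,0,0,0,0,0.9],[-0.3,0.6,0.3,0,0,0,0.9],[-0.3,0.6,0.8,0,0,0,0.9],[-0.3,0.6,0.8,0,0,0,0.9]])

```text
t: 21.7
position: [585.1, 165.7, 52.1]
orientation: [0.0, 0.289, 0.957, 0.0]
force: [-0.5, 0.1, 0.1]
opening: 26.6
finger_force: 44.8
```

```bash
python3 - <<'E'
from h import *
plan((582,165.3,0),146.3)
E
```

```text
t 21.70 pos [585.1 165.7  52.1] yaw 146.4 open 26.6 shift [ 0.24 -0.21  5.21] rot [0.  0.  0.1] q6 -0.84 F [-0.5  0.1  0.1]
```

>>> carry_out(increments=[[0.2,-0.2,0.5,0,0,0,0.9],[0.2,-0.2,1.3,0,0,0,0.9],[0.2,-0.2,2.2,0,0,0,0.9],[0.2,-0.2,3.1,0,0,0,0.9],[0.2,-0.2,4,0,0,0,0.9],[0.2,-0.2,4.6,0,0,0,0.9],[0.2,-0.2,5,0,0,0,0.9],[0.2,-0.2,5.3,0,0,0,0.9],[0.2,-0.2,5.3,0,0,0,0.9]])

```text
t: 22.45
position: [581.9, 165.2, -0.9]
orientation: [-0.0, 0.288, 0.957, -0.0]
force: [-0.5, -0.4, -0.2]
opening: 26.8
finger_force: 44.8
```

>>> carry_out(increments=[[0,0,0,0,0,0,0.17],[0,0,0,0,0,0,0.17],[0,0,0,0,0,0,0.17],[0,0,0,0,0,0,0.17],[0,0,-1,0,0,0,0.17],[0,0,-3,0,0,0,0.17],[0,0,-6,0,0,0,0.17],[0,0,-10,0,0,0,0.17],[0,0,-14,0,0,0,0.17],[0,0,-14,0,0,0,0.17]])

```text
t: 23.28
position: [587.8, 166.2, 149.8]
orientation: [0.007, 0.288, 0.957, 0.003]
force: [1.6, -0.4, 0.6]
opening: 36.0
finger_force: 0.0
```

```bash
python3 - <<'E'
from h import *
import pickle
plan((482,-168,150),-39)
s=snap('wrist');pickle.dump(s,open('w9.pkl','wb'));handle(s,'yellow',(582,165),22.5,98,70,146)
s=pickle.load(open('w6.pkl','rb'));handle(s,'blue',(452,-228),8.5,62,48,-43)
s=pickle.load(open('w1.pkl','rb'));handle(s,'blue',(452,-228),8.5,62,48,-43);handle(s,'red',(482,-168),12.5,88,60,-39)
s=pickle.load(open('s0.pkl','rb'))['top'];handle(s,'blue',(452,-228),8.5,62,48,-43);handle(s,'red',(482,-168),12.5,88,60,-39)
E
```

```text
t 23.28 pos [587.8 166.2 149.8] yaw 146.5 open 36.0 shift [ -9.64 -33.7   -0.27] rot [  -1.     1.  -174.5] q6 -0.84 F [ 1.6 -0.4  0.6]
yellow L 99 W 32 grip from butt [583.  165.1] yaw 145.6
blue L 57 W 15 grip from butt [ 449.5 -226.6] yaw -44.2
red L 89 W 26 grip from butt [ 482.  -167.7] yaw -39.4
blue L 59 W 16 grip from butt [ 449.4 -224.8] yaw -43.6
red L 89 W 27 grip from butt [ 481.9 -166. ] yaw -39.5
```

>>> carry_out(increments=[[-0.8,-2.5,0,0,0,6,0],[-1.8,-6,0,0,0,13,0],[-2.8,-9.5,0,0,0,20,0],[-3.9,-13,0,0,0,27,0],[-5,-16.5,0,0,0,34,-0.2],[-6,-20,0,0,0,41,-0.2],[-7,-23.5,0,0,0,48,-0.4],[-8,-27,0,0,0,55,-0.4],[-9,-30,0,0,0,62,-0.4],[-10,-33,0,0,0,69,-0.4]])

```text
t: 24.17
position: [481.7, -166.5, 138.4]
orientation: [-0.0, 0.782, 0.623, -0.0]
force: [0.9, -0.7, 0.0]
opening: 60.0
finger_force: 0.0
```

>>> carry_out(increments=[[0,0,0,0,0,7,-0.4],[0,0,0,0,0,14,-0.4],[0,0,0,0,0,21,-0.4],[0,0,0,0,0,28,-0.4],[0,0,0,0,0,35,-0.4],[0,0,0,0,0,42,-0.4],[0,0,0,0,0,49,-0.4],[0,0,0,0,0,56,-0.4],[0,0,0,0,0,63,-0.4],[0,0,0,0,0,70,-0.4]])

```text
t: 25.0
position: [482.4, -164.8, 138.2]
orientation: [-0.0, 0.998, 0.062, -0.001]
force: [-0.1, -0.1, 0.4]
opening: 60.9
finger_force: 0.0
```

```bash
python3 - <<'E'
from h import *
plan((482,-167,100),-39.4)
E
```

```text
t 25.00 pos [ 482.4 -164.8  138.2] yaw 7.1 open 60.9 shift [-0.06  0.21  3.82] rot [-0.   0.1 46.5] q6 0.96 F [-0.1 -0.1  0.4]
```

>>> carry_out(increments=[[0,0,0.5,0,0,7,-0.4],[0,0.1,1,0,0,14,-0.4],[0,0.2,2,0,0,21,-0.4],[0,0.2,3,0,0,28,-0.4],[0,0.2,3.8,0,0,35,-0.4],[0,0.2,3.8,0,0,42,-0.4],[0,0.2,3.8,0,0,46.5,-0.4],[0,0.2,3.8,0,0,46.5,-0.4],[0,0.2,3.8,0,0,46.5,-0.4]])

```text
t: 25.75
position: [482.9, -166.9, 100.4]
orientation: [-0.0, 0.943, -0.333, -0.0]
force: [-0.0, -0.7, -0.9]
opening: 61.0
finger_force: 0.0
```

```bash
python3 - <<'E'
from h import *
import pickle
s=snap('wrist');pickle.dump(s,open('w10.pkl','wb'))
handle(s,'red',(482,-167),12.5,88,60,-39);handle(s,'blue',(452,-226),8.5,62,48,-43)
plan((482,-167,-10),-39.4)
E
```

```text
red L 90 W 26 grip from butt [ 481.2 -166.8] yaw -39.6
blue L 60 W 17 grip from butt [ 449.6 -226.6] yaw -44.3
t 25.80 pos [ 483.  -167.   100.6] yaw -38.9 open 60.8 shift [-0.07  0.06 11.06] rot [0.  0.  0.5] q6 1.76 F [ 0.   0.7 -0.8]
```

>>> carry_out(increments=[[-0.1,0.1,1,0,0,0.5,-0.4],[-0.1,0.1,3,0,0,0.5,-0.4],[-0.1,0.1,5,0,0,0.5,-0.4],[-0.1,0.1,7,0,0,0.5,-0.4],[-0.1,0.1,8.5,0,0,0.5,-0.4],[-0.1,0.1,9.5,0,0,0.5,-0.4],[-0.1,0.1,10.5,0,0,0.5,-0.4],[-0.1,0.1,11,0,0,0.5,-0.4],[-0.1,0.1,11,0,0,0.5,-0.4],[-0.1,0.1,11,0,0,0.5,-0.4]])

```text
t: 26.63
position: [482.1, -167.4, -8.9]
orientation: [0.0, 0.941, -0.338, 0.0]
force: [-0.0, 0.3, -0.2]
opening: 60.9
finger_force: 0.0
```

>>> carry_out(increments=[[0,0,0,0,0,0,0.4],[0,0,0,0,0,0,0.9],[0,0,0,0,0,0,0.9],[0,0,0,0,0,0,0.9],[0,0,0,0,0,0,0.9],[0,0,0,0,0,0,0.9],[0,0,0,0,0,0,0.9],[0,0,0,0,0,0,0.9],[0,0,0,0,0,0,0.9]])

```text
t: 27.38
position: [481.9, -167.3, -9.0]
orientation: [0.0, 0.941, -0.338, 0.0]
force: [0.5, 0.6, 2.5]
opening: 24.0
finger_force: 45.0
```

>>> carry_out(increments=[[0,0,-1,0,0,0,0.9],[0,0,-3,0,0,0,0.9],[0,0,-6,0,0,0,0.9],[0,0,-9,0,0,-3,0.9],[0,0,-13,0,0,-10,0.9],[0,0,-16,0,0,-17,0.9],[0,0,-16,0,0,-24,0.9],[0,0,-16,0,0,-31,0.9],[0,0,-16,0,0,-38,0.9],[0,0,-16,0,0,-45,0.9]])

```text
t: 28.22
position: [481.8, -167.2, 151.6]
orientation: [0.0, 0.999, 0.051, 0.0]
force: [0.2, 0.4, -0.8]
opening: 24.4
finger_force: 45.0
```

```bash
python3 - <<'E'
from h import *
plan((467,-10.7,150),146.3)
E
```

```text
t 28.22 pos [ 481.8 -167.2  151.6] yaw 5.8 open 24.4 shift [  0.12 -15.72   0.16] rot [   0.     0.  -140.5] q6 0.98 F [ 0.2  0.4 -0.8]
```

>>> carry_out(increments=[[0,-1,0,0,0,-7,0.9],[0,-3,0,0,0,-14,0.9],[0,-5,0,0,0,-21,0.9],[0,-7,0,0,0,-28,0.9],[0,-9,0,0,0,-35,0.9],[0,-11,0,0,0,-42,0.9],[0.1,-13,0,0,0,-49,0.9],[0.1,-15,0,0,0,-56,0.9],[0.1,-15.7,0,0,0,-63,0.9],[0.1,-15.7,0,0,0,-70,0.9]])

```text
t: 29.05
position: [467.4, -9.0, 151.2]
orientation: [-0.0, 0.788, 0.615, 0.0]
force: [-0.2, 0.4, -0.7]
opening: 24.5
finger_force: 45.0
```

>>> carry_out(increments=[[0,0,0,0,0,-7,0.9],[0,0,0,0,0,-14,0.9],[0,0,0,0,0,-21,0.9],[0,0,0,0,0,-28,0.9],[0,0,1,0,0,-35,0.9],[0,0,2,0,0,-42,0.9],[0,0,3,0,0,-49,0.9],[0,0,5,0,0,-56,0.9],[0,0,6,0,0,-63,0.9],[0,0,7,0,0,-70,0.9]])

```text
t: 29.88
position: [467.2, -10.7, 80.2]
orientation: [-0.001, 0.294, 0.956, -0.0]
force: [-0.3, 0.0, -0.1]
opening: 23.9
finger_force: 45.0
```

>>> carry_out(increments=[[0,0,0,0,0,0,0.9],[0,0,0,0,0,0,0.9]])

```text
t: 30.05
position: [467.4, -10.7, 80.8]
orientation: [-0.001, 0.299, 0.954, -0.0]
force: [-0.3, -0.3, -0.9]
opening: 24.6
finger_force: 45.0
```

```bash
python3 - <<'E'
from h import *
import pickle
s=snap('wrist');pickle.dump(s,open('w11.pkl','wb'))
plan((467,-10.7,2),146.4)
o,M=state();handle(s,'red',(o['position'][:2]),o['position'][2]+21.5,88,60,146)
E
```

```text
t 30.10 pos [468.1 -10.9  81.4] yaw 145.2 open 24.2 shift [ 0.1  -0.05  7.94] rot [ 0.   0.  -1.2] q6 -1.16 F [ 0.1  0.7 -0.7]
red L 69 W 27 grip from butt [468.8 -12.1] yaw 145.3
```

>>> carry_out(increments=[[0.1,-0.1,1,0,0,-1,0.9],[0.1,-0.1,2.5,0,0,-1,0.9],[0.1,-0.1,4,0,0,-1,0.9],[0.1,-0.1,5.5,0,0,-1,0.9],[0.1,-0.1,6.5,0,0,-1,0.9],[0.1,-0.1,7.2,0,0,-1,0.9],[0.1,-0.1,7.7,0,0,-1,0.9],[0.1,-0.1,8,0,0,-1,0.9],[0.1,-0.1,8,0,0,-1,0.9],[0.1,-0.1,8,0,0,-1,0.9]])

```text
t: 30.93
position: [467.2, -11.2, 1.5]
orientation: [0.001, 0.289, 0.957, 0.0]
force: [-0.9, 0.3, 1.3]
opening: 24.5
finger_force: 45.0
```

>>> carry_out(increments=[[0,0,0,0,0,0,0.2],[0,0,0,0,0,0,0.2],[0,0,0,0,0,0,0.2],[0,0,0,0,0,0,0.2],[0,0,-1,0,0,0,0.2],[0,0,-3,0,0,0,0.2],[0,0,-6,0,0,0,0.2],[0,0,-10,0,0,0,0.2],[0,0,-14,0,0,0,0.2],[0,0,-14,0,0,0,0.2]])

```text
t: 31.77
position: [472.0, -12.1, 150.2]
orientation: [0.007, 0.288, 0.957, 0.001]
force: [2.5, -0.5, 0.3]
opening: 34.9
finger_force: 0.0
```

```bash
python3 - <<'E'
from h import *
import pickle
plan((449.6,-226.6,140),-44)
s=snap('wrist');pickle.dump(s,open('w12.pkl','wb'));handle(s,'red',(467,-11),22.5,88,60,146)
E
```

```text
t 31.77 pos [472.  -12.1 150.2] yaw 146.5 open 34.9 shift [ -9.97 -19.13   1.05] rot [  -1.1    0.6 -169.5] q6 -1.18 F [ 2.5 -0.5  0.3]
red L 89 W 28 grip from butt [469.8 -13. ] yaw 146.1
```

>>> carry_out(increments=[[-0.8,-1.5,0,0,0,6,0],[-2,-3.5,0,0,0,13,0],[-3,-5.5,0,0,0,20,0],[-4,-7.5,0,0,0,27,0],[-5,-9.5,0,0,0,34,-0.2],[-6,-11.5,0,0,0,41,-0.2],[-7,-13,0,0,0,48,-0.2],[-8,-15,0,0,0,55,-0.2],[-9,-17,0,0,0,62,-0.2],[-10.4,-18.9,0,0,0,69,-0.2]])

```text
t: 32.65
position: [447.6, -226.5, 140.0]
orientation: [-0.001, 0.782, 0.623, -0.0]
force: [0.2, -0.0, -0.5]
opening: 52.6
finger_force: 0.0
```

>>> carry_out(increments=[[0,0,0,0,0,7,-0.2],[0,0,0,0,0,14,-0.2],[0,0,0,0,0,21,-0.2],[0,0,0,0,0,28,-0.2],[0,0,0,0,0,35,-0.2],[0,0,0,0,0,42,-0.2],[0,0,0,0,0,49,-0.2],[0,0,0,0,0,56,-0.2],[0,0,0,0,0,63,-0.2],[0,0,0,0,0,70,-0.2]])

```text
t: 33.48
position: [448.2, -225.7, 140.1]
orientation: [-0.0, 0.998, 0.062, -0.001]
force: [-0.1, -0.3, -0.0]
opening: 52.0
finger_force: 0.0
```

>>> carry_out(increments=[[0,0,0.5,0,0,7,-0.2],[0,0,1,0,0,14,-0.2],[0,0,2,0,0,21,-0.2],[0,0,3,0,0,28,-0.2],[0,0,4,0,0,35,-0.2],[0,0,4,0,0,42,-0.2],[0,0,4,0,0,49,-0.2],[0,0,4,0,0,51,-0.2],[0,0,4,0,0,51,-0.2],[0,0,4,0,0,51,-0.2]])

```text
t: 34.32
position: [448.3, -225.8, 100.3]
orientation: [-0.0, 0.929, -0.37, -0.001]
force: [0.6, -0.4, -0.6]
opening: 52.2
finger_force: 0.0
```

```bash
python3 - <<'E'
from h import *
import pickle
s=snap('wrist');pickle.dump(s,open('w13.pkl','wb'))
handle(s,'blue',(450,-226.6),8.5,62,48,-43)
plan((449.6,-226.6,-10),-44)
E
```

```text
blue L 60 W 16 grip from butt [ 449.4 -226.4] yaw -44.4
t 34.37 pos [ 448.5 -225.9  100.5] yaw -43.5 open 52.1 shift [ 0.14 -0.03 11.05] rot [0.  0.  0.5] q6 1.71 F [ 0.  -0.2  0.3]
```

>>> carry_out(increments=[[0.1,0,1,0,0,0.7,-0.2],[0.1,0,3,0,0,0.7,-0.2],[0.1,0,5,0,0,0.7,-0.2],[0.1,0,7,0,0,0.7,-0.2],[0.1,0,8.5,0,0,0.7,-0.2],[0.1,0,9.5,0,0,0.7,-0.2],[0.1,0,10.5,0,0,0.7,-0.2],[0.1,0,11,0,0,0.7,-0.2],[0.1,0,11.1,0,0,0.7,-0.2],[0.1,0,11.1,0,0,0.7,-0.2]])

```text
t: 35.2
position: [449.7, -226.9, -10.1]
orientation: [0.0, 0.926, -0.377, 0.0]
force: [-0.3, -0.2, 0.6]
opening: 52.1
finger_force: 0.0
```

>>> carry_out(increments=[[0,0,0.1,0,0,0,-0.2],[0,0,0.2,0,0,0,-0.2],[0,0,0.2,0,0,0,-0.2]])

```text
t: 35.45
position: [450.3, -227.4, -11.3]
orientation: [0.0, 0.926, -0.377, 0.001]
force: [0.0, 0.3, 2.2]
opening: 52.0
finger_force: 1.0
```

>>> carry_out(increments=[[0,0,0.1,0,0,0,-0.2],[0,0,0.1,0,0,0,-0.2]])

```text
t: 35.62
position: [450.3, -227.4, -11.4]
orientation: [0.0, 0.926, -0.376, 0.001]
force: [-3.7, 2.4, 12.7]
opening: 52.0
finger_force: 6.5
```

The fingertips touch the bench at TCP z ≈ -11.3, so the true tip is about 11 mm behind the TCP. I'll back off slightly and grip blue.

>>> carry_out(increments=[[0,0,-0.3,0,0,0,-0.2],[0,0,-0.3,0,0,0,0.4],[0,0,-0.3,0,0,0,0.9],[0,0,-0.3,0,0,0,0.95],[0,0,-0.3,0,0,0,0.95],[0,0,-0.3,0,0,0,0.95],[0,0,-0.3,0,0,0,0.95],[0,0,-0.3,0,0,0,0.95],[0,0,-0.3,0,0,0,0.95],[0,0,-0.3,0,0,0,0.95]], grip_force=35)

```text
t: 36.45
position: [449.4, -226.8, -10.3]
orientation: [-0.0, 0.926, -0.377, -0.0]
force: [0.5, 0.3, -0.5]
opening: 15.4
finger_force: 34.8
```

>>> carry_out(increments=[[0,0,-1,0,0,0,0.95],[0,0,-3,0,0,0,0.95],[0,0,-6,0,0,0,0.95],[0,0,-9,0,0,-3,0.95],[0,0,-13,0,0,-10,0.95],[0,0,-16,0,0,-17,0.95],[0,0,-16,0,0,-24,0.95],[0,0,-16,0,0,-31,0.95],[0,0,-16,0,0,-38,0.95],[0,0,-16,0,0,-45,0.95]])

```text
t: 37.28
position: [449.5, -226.8, 150.9]
orientation: [0.0, 1.0, 0.01, 0.0]
force: [0.0, 0.1, -1.2]
opening: 15.9
finger_force: 34.9
```

```bash
python3 - <<'E'
from h import *
plan((543.7,106.6,150),146.3)
E
```

```text
t 37.28 pos [ 449.5 -226.8  150.9] yaw 1.1 open 15.9 shift [ 10.06 -33.15   0.07] rot [ 1.000e-01  0.000e+00 -1.452e+02] q6 0.93 F [ 0.   0.1 -1.2]
```

>>> carry_out(increments=[[0.8,-2.5,0,0,0,-7,0.95],[1.8,-6,0,0,0,-14,0.95],[2.8,-9.5,0,0,0,-21,0.95],[4,-13,0,0,0,-28,0.95],[5,-16.5,0,0,0,-35,0.95],[6,-20,0,0,0,-42,0.95],[7,-23.5,0,0,0,-49,0.95],[8,-27,0,0,0,-56,0.95],[9,-30,0,0,0,-63,0.95],[10,-33.2,0,0,0,-70,0.95]])

```text
t: 38.12
position: [545.2, 108.2, 150.6]
orientation: [0.0, 0.813, 0.582, 0.0]
force: [1.1, 0.6, -0.1]
opening: 15.3
finger_force: 34.8
```

>>> carry_out(increments=[[0,0,0,0,0,-7,0.95],[0,0,0,0,0,-14,0.95],[0,0,0,0,0,-21,0.95],[0,0,0,0,0,-28,0.95],[0,0,1,0,0,-35,0.95],[0,0,2,0,0,-42,0.95],[0,0,3,0,0,-49,0.95],[0,0,5,0,0,-56,0.95],[0,0,6,0,0,-63,0.95],[0,0,7,0,0,-70,0.95]])

```text
t: 38.95
position: [544.5, 106.4, 79.3]
orientation: [-0.0, 0.333, 0.943, -0.0]
force: [-0.8, 0.5, -0.8]
opening: 16.0
finger_force: 34.9
```

>>> carry_out(increments=[[0,0,0,0,0,-4,0.95],[0,0,0,0,0,-4,0.95],[0,0,0,0,0,-4,0.95]])

```text
t: 39.2
position: [545.2, 106.5, 80.3]
orientation: [0.0, 0.304, 0.953, 0.0]
force: [-0.0, -0.2, -1.4]
opening: 15.6
finger_force: 34.9
```

```bash
python3 - <<'E'
from h import *
import pickle
s=snap('wrist');pickle.dump(s,open('w14.pkl','wb'))
plan((543.7,106.6,5),146.3)
o,M=state();handle(s,'blue',(o['position'][:2]),o['position'][2]+18.8,62,48,146)
E
```

```text
t 39.25 pos [545.5 106.5  80.6] yaw 144.6 open 15.8 shift [ 0.16 -0.1   7.56] rot [ 0.   0.  -1.7] q6 -0.90 F [-0.2  0.5 -1.6]
blue L 59 W 19 grip from butt [546.1 105.4] yaw 145.0
```

>>> carry_out(increments=[[0.2,-0.1,1,0,0,-1.6,0.95],[0.2,-0.1,2.5,0,0,-1.6,0.95],[0.2,-0.1,4,0,0,-1.6,0.95],[0.2,-0.1,5.3,0,0,-1.6,0.95],[0.2,-0.1,6.2,0,0,-1.6,0.95],[0.2,-0.1,6.9,0,0,-1.6,0.95],[0.2,-0.1,7.4,0,0,-1.6,0.95],[0.2,-0.1,7.6,0,0,-1.6,0.95],[0.2,-0.1,7.6,0,0,-1.6,0.95],[0.2,-0.1,7.6,0,0,-1.6,0.95]])

```text
t: 40.08
position: [543.5, 106.8, 4.4]
orientation: [0.001, 0.289, 0.957, 0.0]
force: [-0.1, -0.3, -0.8]
opening: 15.5
finger_force: 34.9
```

>>> carry_out(increments=[[0,0,0,0,0,0,0.2],[0,0,0,0,0,0,0.2],[0,0,0,0,0,0,0.2],[0,0,0,0,0,0,0.2],[0,0,-1,0,0,0,0.2],[0,0,-3,0,0,0,0.2],[0,0,-6,0,0,0,0.2],[0,0,-10,0,0,0,0.2],[0,0,-14,0,0,0,0.2],[0,0,-18,0,0,0,0.2]])

```text
t: 40.92
position: [542.4, 106.8, 186.3]
orientation: [0.0, 0.289, 0.957, 0.0]
force: [0.3, -0.2, -0.7]
opening: 34.7
finger_force: 0.0
```

>>> carry_out(increments=[[-3,0,-2,0,0,0,0],[-6,0,-2,0,0,0,0],[-9,0,-4,0,0,0,0],[-10,0,-5,0,0,0,0],[-10,0,-5,0,0,0,0],[-10,0,-5,0,0,0,0]])

```text
t: 41.42
position: [626.3, 51.2, 234.6]
orientation: [0.0, 0.29, 0.957, 0.0]
force: [0.0, -0.0, 0.3]
opening: 43.7
finger_force: 0.0
```

```bash
python3 - <<'E'
from h import *
s=snap('wrist')
plan((543.7,106.6,5),146.3)
for a in (('red',(467,-11),88,60),('yellow',(582,165),98,70),('blue',(544,107),62,48)): handle(s,a[0],a[1],22.5,a[2],a[3],146)
t=snap('top')
im=np.hstack([cv2.resize(rect(s,380,-120,26,380)[:,:,::-1],(520,520)),cv2.resize(t['img'][110:260,180:260,::-1],(277,520))])
cv2.imwrite('pics/fin.png',im)
E
```

```text
t 41.47 pos [625.3  51.8 233.5] yaw 146.4 open 43.7 shift [ 9.81  0.04 22.86] rot [-0.  -0.1  0.1] q6 -1.03 F [-0.6 -0.2 -0.1]
red L 89 W 28 grip from butt [468.1 -11.9] yaw 146.9
yellow L 99 W 32 grip from butt [581.1 166.4] yaw 145.4
blue L 59 W 17 grip from butt [544.2 105.7] yaw 146.5
```

View pics/fin.png

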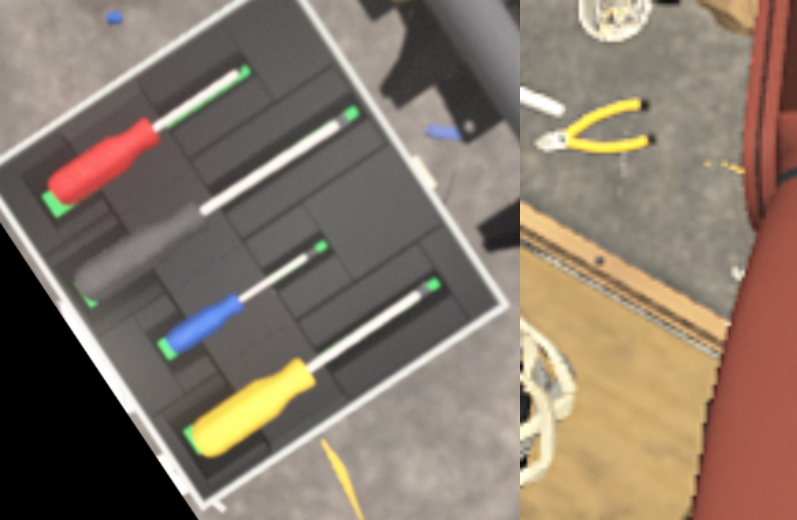

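All four screwdrivers lie in their cut-outs with the green margins showing: red (105,165), black (140,250), blue (200,325), yellow (250,410). The cutters at (600,125) have not been moved. I'll hand the job in.

```bash
python3 -c "
from cell import arm
print(arm.close_job())"
```

```text
the job is handed in; nothing more can be done
None
```

All four screwdrivers lie in their matching cut-outs, handle in the wide end, with no contact near the pliers or cutters; the job was handed in at about 41.5 s, and no verdict was returned.

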